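# Clip the magnifier into its stand

### The job

Put the magnifier away in its clip stand: lay its handle across the two forks, with the middle of the handle midway between them, and push it straight down past the sprung jaw until it sits fully home in both forks and the jaw has sprung shut over it. The lens may point to either side. Let go, and leave the tweezers, whistle, egg cup and jar where they are.

Things in the scene. Friction and masses are not known exactly. Their poses are not given: they have to be found in the camera images.
- magnifier: Hand magnifier lying flat: round dark wooden handle, 14 mm diameter, 130 mm long, with a brass-rimmed glass lens 70 mm across, 14 mm thick, on its end; about 0.12 kg. Origin: underside of the handle's middle, 7 mm below its axis. y runs along the handle to the lens (handle y -65 to +65 mm, lens centre y +100 mm), z up, x across the handle.
- handle_mid (a point): Middle of the magnifier's handle, on its axis; axes as the magnifier's. Hold it here: in the stand this part lies in the free gap between the forks.
- handle_lens_side (a point): Point on the handle's axis 44 mm from its middle towards the lens; it belongs in one of the forks.
- handle_tail_side (a point): Point on the handle's axis 44 mm from its middle away from the lens; it belongs in the other fork.
- clip_stand: Fixed stand, wooden base 64 (x) by 112 (y) by 10 mm; origin under its centre, z up. The clipped rod lies along y. Two forks open upward at y = -44 and +44 mm, each 12 mm thick, 76 mm clear gap between. Each: flat seat at z 30 mm; fixed aluminium tine, inner face x -8 mm, lip flared outward from z 56 to 67; steel jaw tongue, inner face x +8 mm. Mouth 28 mm wide at the top, z 67 mm.
- seat (a point): Where the middle of the handle (on its axis) lies when fully home: 37 mm above the middle of the stand's base.
- jaw (a joint): The sprung steel jaw of the clip stand, one piece with a tongue in each fork, hinged about the stand's y at x 10, z 12 mm. 0 = shut; grows as the tongues are pushed outward (+x), up to 0.45 rad. A 14 mm rod needs about 0.17 rad to pass, some 5 to 20 N of downward push.
- jaw_nose (a point): Tip of the jaw's hook, midway between the two tongues: at x = 2, z = 46 mm of the stand when shut. Above it a steep ramp leads up and outward, below it the hook slopes back outward over the seated rod.
- tweezers: Steel tweezers lying flat, 112 mm long (x), 10 mm wide, 9 mm high; origin under their middle. Not to be moved.
- whistle: Red plastic whistle lying flat, 24 mm across, 45 mm long, 20 mm high; origin under its round part. Not to be moved.
- egg_cup: White ceramic egg cup, 47 mm across, 62 mm high; origin at the centre of its foot. Not to be moved.
- balm_jar: White jar with a metal cap, 48 mm across, 45 mm high; origin at the centre of its underside. Not to be moved.

How it is judged:
By the outcome, as a careful person would: the job done as asked, in the order asked, and still so for the second after the job is handed in, with the robot touching nothing.
It also fails if it takes over 38 s, if anything falls off the work surface, if the arm or the gripper's body presses on something with over 40 N, if the wrist force passes 120 N, or if a joint passes its speed limit or range.

### The arm

A 6-joint arm with a two-finger parallel gripper is mounted at the origin on the work surface. World frame = base frame: x ahead of the robot, y to its left, z up, the work surface at z = 0. Lengths are in m, angles in rad, forces in N, time in s.
With the tool pointing down it reaches from about 0.35 to 0.85 m from the base axis. Payload 8.1 kg.
Tool frame: the origin (TCP) lies on the centre line of the jaws, within the pads' length; the fingertips stand robot.tips_ahead ahead of it and the grasp point (between the pads) lies 8 mm behind it (robot.tips_ahead is the distance from the TCP to the fingertips, in m); z points along the fingers, y is the direction in which the jaws open and shut (so a half turn about z gives the same grasp; the last joint's range is limited). The gripper opens to 93 mm and grips with 3 to 60 N. Pads are 15 mm wide; open, the fingers measure 128 mm over their backs; the gripper's body (75 mm by 188 mm) begins 65 mm behind the grasp point.
Start: joints at [1.148, 0.13, 1.488, -0, 1.523, -0.085], TCP at [0.199, 0.566, 0.23] pointing down, gripper open.
Joint ranges: [-2.96, 2.96], [-0.89, 2.26], [0.02, 2.5], [-1.34, 4.48], [0, 2.73], [-2.66, 2.66]. Speed limits (rad/s): [2.39, 2.39, 2.79, 3.14, 3.14, 3.14].

### API

Orientations are given as a rotation vector (axis times angle).
In Python, from plant import monitor, eyes, job, robot gives the robot as it stands.
- The arm moves only by the tool servo_tool, never from a script. Its argument "plan" is a list that holds one entry, the list of rows, each a list of 7 numbers: the closure, from -1 (fully open) to 1 (shut), so that 0 is half open, then the shift along the world's x, y, z in mm, then the turn, a rotation vector about the world's x, y, z in rad. In form: [[[hand, dx, dy, dz, ax, ay, az], ...]]. A call has 1 to 12 rows; each row shifts and turns the commanded pose from where the row before left it; what a row does not reach is not made up. A row lasts 1/10 s, in which the tool goes at most 50 mm and 8.59 degrees, less where a joint would pass 70% of its speed; a pose out of reach is approached as far as the arm can. A call with a gripper value outside its range is refused whole. The fingers move at their own pace and stop on an object; "force" is the grip in N (left out, the last holds). Time passes only in rows, so rows that do not move let the fingers close. It gives the time, the measured TCP pose, the force and the opening at its end, in the units of the state.
- monitor.read_state(): the state, without advancing time (a new reading comes with each control period).
- eyes.read_camera(name): name is "side" or "top" or "wrist"; returns the picture (384x512x3 uint8, red, green, blue); there is no depth.
- eyes.camera_info(name): a dict with "mtx" (3x3 intrinsics, pixels), "D" ([k1, k2, p1, p2, k3] as OpenCV has them; the pictures are not rectified), "R" (3x3) and "t" (3): a world point X has camera coordinates R X + t. Camera axes: x right, y down, z forward; pixel columns grow to the right and rows downward; lengths in m; the calibration is good to about 2 mm. A picture is of the moment at which its call begins: read the wrist's pose just before it. camera_info takes no time and is no camera call; for the wrist camera it gives the pose at the moment of the call.
- job.close_job(): hands the job in, once; it reports no verdict.
The state is a dict: "t": time; "q": joint angles; "dq": joint speeds; "joint_torque": joint torques, N m; "tool_pos": TCP position; "orientation": TCP orientation; "force": force on the tool from outside, world axes, zero at the start; "wrist_torque": the same for the moment, N m; "opening": finger opening in m.
Only numpy, scipy, OpenCV 4.12 (cv2) and the standard library are available. Lean on these libraries where they do the work, as an engineer would, in place of code of your own. Each camera call takes 0.05 s, during which the arm holds its last target. There are 200 camera calls.

## Working session

There is one attempt and no reset: what is moved stays moved. The work goes in short steps, Python scripts to look and compute and a tool call to move; the robot and the scene stay as the last step left them, time stands still between calls to the robot, and variables do not carry over. Pictures are saved under pics/ and viewed, about 8 in all and at most 12, crops included, and the job is handed in when it is done.

Besides the shell and the picture viewer there is one more tool, called after ">>>" as a command line: name --argument value ..., lists and objects as JSON in quotes. servo_tool: Moves the arm, as the interface text tells. Its arguments: {"type":"object","properties":{"plan":{"type":"array"},"force":{"type":"number"}},"required":["plan"]}

```bash
mkdir -p pics
cat > h.py <<'E'
import numpy as np, cv2
from plant import monitor, eyes, job, robot
def ray(name,px,info=None):
    c=info or eyes.camera_info(name); R=np.array(c["R"]);t=np.array(c["t"])
    p=cv2.undistortPoints(np.array(px,float).reshape(-1,1,2),np.array(c["mtx"]),np.array(c["D"])).reshape(-1,2)
    d=np.c_[p,np.ones(len(p))]@R
    return -R.T@t,d
def plane(name,px,z,info=None):
    o,d=ray(name,px,info); return o+d*((z-o[2])/d[:,2])[:,None]
def tri(n1,p1,n2,p2,i1=None,i2=None):
    o1,d1=ray(n1,[p1],i1);o2,d2=ray(n2,[p2],i2)
    A=np.c_[d1[0],-d2[0]];s=np.linalg.lstsq(A,o2-o1,rcond=None)[0]
    a=o1+s[0]*d1[0];b=o2+s[1]*d2[0];return (a+b)/2,np.linalg.norm(a-b)
def proj(name,X,info=None):
    c=info or eyes.camera_info(name)
    return cv2.projectPoints(np.array(X,float).reshape(-1,1,3),cv2.Rodrigues(np.array(c["R"]))[0],np.array(c["t"],float),np.array(c["mtx"]),np.array(c["D"]))[0].reshape(-1,2)
def snap(name,f):
    im=eyes.read_camera(name); cv2.imwrite("pics/"+f,im[:,:,::-1]); return im
E
python3 - <<'E'
from h import *
for n in("top","side"):
    snap(n,n+"0.png")
    c=eyes.camera_info(n);print(n,-np.array(c["R"]).T@np.array(c["t"]),np.array(c["R"]).round(2).tolist())
s=monitor.read_state();print(s,robot.tips_ahead)
a=cv2.imread("pics/top0.png");b=cv2.imread("pics/side0.png")
E
```

```text
top [0.45348195 0.01214156 0.76688869] [[0.11, -0.99, -0.0], [-0.97, -0.11, -0.21], [0.21, 0.02, -0.98]]
side [0.23632572 0.38502871 0.69733797] [[-0.68, -0.73, 0.01], [-0.58, 0.53, -0.63], [0.45, -0.43, -0.78]]
{'t': 0.1, 'q': array([ 1.14759563e+00,  1.31041402e-01,  1.48918745e+00, -2.13461643e-05,
        1.52303074e+00, -8.54177394e-02]), 'dq': array([-0.0006905 , -0.00035666, -0.00294909, -0.00079812,  0.00023603,
        0.00084559]), 'joint_torque': array([ 4.49150612e-04, -5.61334848e+01, -4.93100739e+01,  7.69189093e-02,
        2.90845265e-02, -7.34388345e-05]), 'tool_pos': array([0.19862307, 0.56562789, 0.2287094 ]), 'orientation': array([-5.28000579e-01, -3.09649935e+00,  2.54230665e-03]), 'force': array([-0.21501034,  0.46921683, -0.72489234]), 'wrist_torque': array([-0.06515164,  0.04672607, -0.02167484]), 'opening': 0.09284865123936356} 0.011
```

View pics/top0.png

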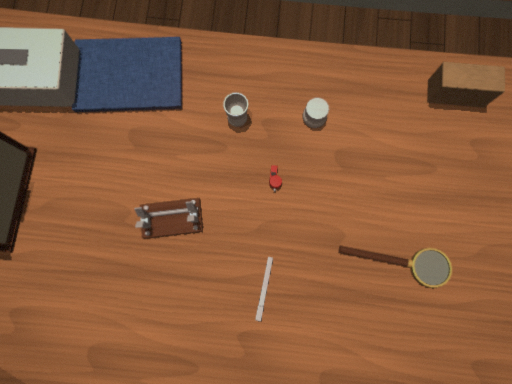

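View pics/side0.png

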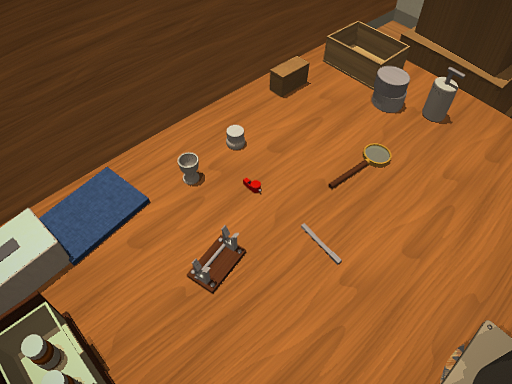

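The top view shows the magnifier handle from (340,250) to (409,263) with the lens at (431,268), and the stand around (171,218). In the side view the handle runs from (331,186) to (368,160) and the stand is at (217,262).

Run:
```python
from h import *
im=cv2.imread("pics/top0.png");sd=cv2.imread("pics/side0.png")
def blob(im,x0,y0,x1,y1,thr):
    hsv=cv2.cvtColor(im,cv2.COLOR_BGR2HSV)
    m=np.zeros(im.shape[:2],np.uint8);m[y0:y1,x0:x1]=(hsv[y0:y1,x0:x1,2]<thr)*255
    m=cv2.morphologyEx(m,cv2.MORPH_OPEN,np.ones((2,2)))
    c=max(cv2.findContours(m,0,2)[0],key=cv2.contourArea);return cv2.minAreaRect(c)
def ends(r):
    b=cv2.boxPoints(r);e=[(b[i]+b[(i+1)%4])/2 for i in range(4)]
    l=[np.linalg.norm(b[i]-b[(i+1)%4]) for i in range(4)];i=int(np.argmin(l));return e[i],e[(i+2)%4]
rt=blob(im,332,240,410,275,105);rs=blob(sd,320,150,366,195,105);print(rt,rs)
et=sorted(ends(rt),key=lambda p:p[0]);es=sorted(ends(rs),key=lambda p:p[0])
for a,b in zip(et,es):print(a,b,tri("top",a,"side",b))
E1=plane("top",np.array(et),.007);print("handle plane",E1)
L=plane("top",[[431.5,268]],.007);print("lens",L)
d=L[0]-E1[0];d/=np.linalg.norm(d);print("mid",L[0]-.1*d,"yaw",np.degrees(np.arctan2(d[1],d[0])))
print("stand",plane("top",[[142,237],[202,231],[171,220]],.01))
print("others",plane("top",[[258,320],[270,258],[275,182],[236,110],[316,112]],.01))
a=cv2.resize(im[185:250,115:215],None,fx=7,fy=7,interpolation=2)
b=cv2.resize(sd[220:300,175:260],None,fx=7,fy=7,interpolation=2)
cv2.imwrite("pics/c1.png",cv2.resize(np.hstack([cv2.resize(a,(800,520)),cv2.resize(b,(552,520))]),(800,308)))
```

```text
((374.1153869628906, 256.923095703125), (70.40568542480469, 8.04076099395752), 11.309932708740234) ((348.6922912597656, 175.5384521484375), (6.656401634216309, 44.93071365356445), 56.30992889404297)
[339.59616 250.01926] [330.      187.99998] (array([ 0.52670576, -0.13559771, -0.00057824]), np.float64(0.00010205680856900536))
[408.6346 263.8269] [367.38458 163.07692] (array([ 0.51427039, -0.26050118,  0.00397439]), np.float64(0.0024784975519366427))
handle plane [[ 0.52593908 -0.13416435  0.007     ]
 [ 0.5150938  -0.25878109  0.007     ]]
lens [[ 0.51232523 -0.29920944  0.007     ]]
mid [ 0.52054588 -0.19954791  0.007     ] yaw -94.71540500656084
stand [[0.51044721 0.22736227 0.01      ]
 [0.53293346 0.12002699 0.01      ]
 [0.54705178 0.17964717 0.01      ]]
others [[ 0.38861389  0.00097587  0.01      ]
 [ 0.49753502 -0.00926689  0.01      ]
 [ 0.63969639 -0.00443809  0.01      ]
 [ 0.77580351  0.08578895  0.01      ]
 [ 0.7883436  -0.07024166  0.01      ]]
```

View pics/c1.png

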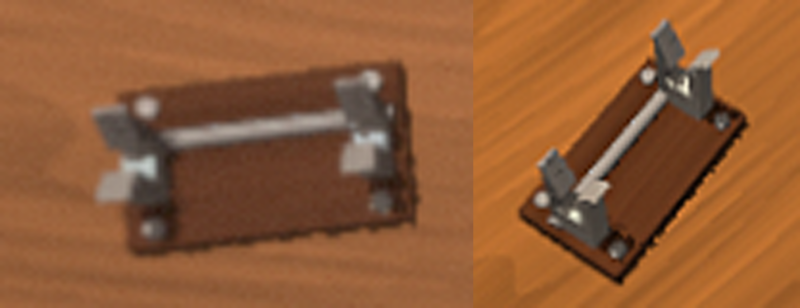

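The crop shows the jaw's axle bar on the far side of the stand (world +x), so stand yaw is about +12°. The handle middle is near (0.520,-0.200). I'll stop over the stand on the way for a close look.

>>> servo_tool --plan '[[[-1, 29, -35, 2, 0, 0, -0.093], [-1, 29, -35, 2, 0, 0, -0.093], [-1, 29, -35, 2, 0, 0, -0.093], [-1, 29, -35, 2, 0, 0, -0.093], [-1, 29, -35, 2, 0, 0, -0.093], [-1, 29, -35, 2, 0, 0, -0.093], [-1, 29, -35, 2, 0, 0, -0.093], [-1, 29, -35, 2, 0, 0, -0.093], [-1, 29, -35, 2, 0, 0, -0.093], [-1, 29, -35, 2, 0, 0, -0.093], [-1, 29, -35, 2, 0, 0, -0.093], [-1, 0, 0, 0, 0, 0, 0]]]' --force 60

```text
t: 1.3
tool_pos: [0.5203, 0.1767, 0.2513]
orientation: [1.986, 2.433, -0.002]
force: [-0.2, 0.3, -0.6]
opening: 0.0929
```

Run:
```python
from h import *
import pickle
s=monitor.read_state();print(s["t"],s["tool_pos"],s["orientation"])
c=eyes.camera_info("wrist");im=snap("wrist","w1.png")
pickle.dump(c,open("w1.pkl","wb"))
print(-np.array(c["R"]).T@np.array(c["t"]),np.array(c["R"]).round(2).tolist())
snap("top","top1.png")
cv2.imwrite("pics/w1b.png",cv2.resize(cv2.imread("pics/w1.png"),(800,600)))
```

```text
1.3 [0.52032628 0.1766827  0.2512779 ] [ 1.98550213e+00  2.43277788e+00 -1.66220709e-03]
[0.50356366 0.25985995 0.40735294] [[0.98, 0.2, -0.0], [0.19, -0.94, 0.3], [0.06, -0.29, -0.95]]
```

View pics/w1b.png

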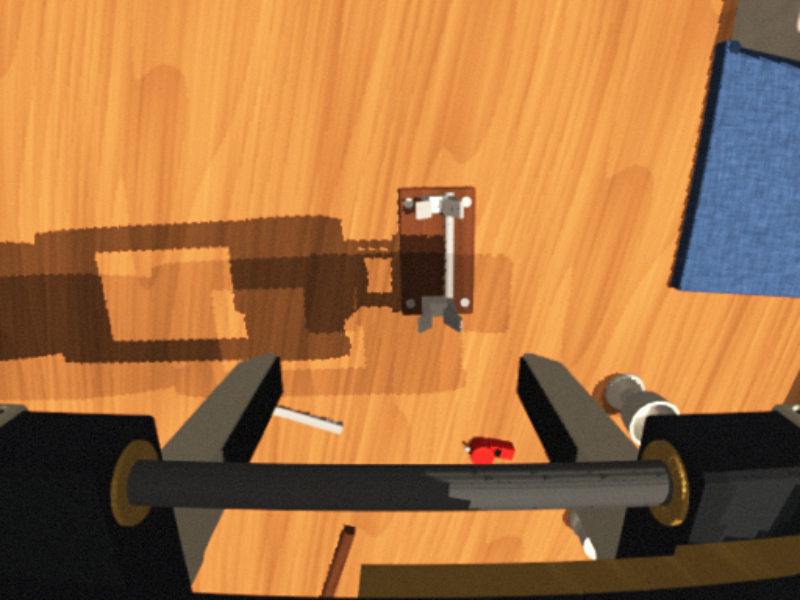

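The wrist view shows the stand base with corners (in 800x600) near (399,188), (474,187), (473,313) and (400,314). The jaw and axle are on the right, which is world +x.

Run:
```python
from h import *
import pickle
c=pickle.load(open("w1.pkl","rb"))
for z,P in((.010,[[399.5,188],[474,187],[473,313.5],[401,314]]),(.012,[[408,204],[467,202],[464.5,302],[410,303]])):
    p=plane("wrist",np.array(P)/1.5625,z,c)[:,:2]
    d=(p[0]+p[1]-p[2]-p[3]) 
    # image up = away = +y world
    e=p[1]-p[0]
    print(p.round(4).tolist(),p.mean(0),"yaw from y",np.degrees(np.arctan2(-d[0],d[1])),"from x",np.degrees(np.arctan2(e[1],e[0])),np.linalg.norm(p[0]-p[1]),np.linalg.norm(p[1]-p[2]))
# check with the original top view corners (full-frame from crop c1: scale 4.736)
q=np.array([[121,92],[402,62],[413,218],[133,253]])/np.array([800/169.*1,308/65.])  # crop px
q=np.array([[121,92],[402,62],[413,218],[133,253]])*np.array([100/473.4,65/308.])+[115,185]
p=plane("top",q,.010)[:,:2];d=p[0]-p[1]+p[3]-p[2];print(p.round(4).tolist(),p.mean(0),np.degrees(np.arctan2(-d[0],d[1])))
```

```text
[[0.5094, 0.232], [0.5699, 0.2455], [0.5964, 0.1372], [0.5331, 0.1237]] [0.55220219 0.18461118] yaw from y 13.026120053824163 from x 12.544682695633918 0.06199901398590804 0.11144759132050024
[[0.519, 0.2207], [0.5669, 0.2324], [0.5858, 0.1468], [0.5386, 0.1361]] [0.55257421 0.18400891] yaw from y 12.792950325622792 from x 13.692424052410951 0.049271065357421595 0.08766378912627859
[[0.57, 0.2401], [0.5937, 0.1323], [0.533, 0.1196], [0.5081, 0.225]] [0.55120665 0.17923141] 12.830165641127612
```

>>> servo_tool --plan '[[[-1, 0, -42, -6, 0, 0, -0.032], [-1, 0, -42, -6, 0, 0, -0.032], [-1, 0, -42, -6, 0, 0, -0.032], [-1, 0, -42, -6, 0, 0, -0.032], [-1, 0, -42, -6, 0, 0, -0.032], [-1, 0, -42, -6, 0, 0, -0.032], [-1, 0, -42, -6, 0, 0, -0.032], [-1, 0, -42, -6, 0, 0, -0.032], [-1, 0, -42, -6, 0, 0, -0.032], [-1, 0, 0, 0, 0, 0, 0]]]'

```text
t: 2.4
tool_pos: [0.5169, -0.1993, 0.1963]
orientation: [-2.308, -2.13, 0.003]
force: [-0.3, 1.0, 0.1]
opening: 0.093
```

Run:
```python
from h import *
import pickle
s=monitor.read_state();print(s["t"],s["tool_pos"],s["orientation"])
c=eyes.camera_info("wrist");im=snap("wrist","w2.png")
pickle.dump(c,open("w2.pkl","wb"))
cv2.imwrite("pics/w2b.png",cv2.resize(cv2.imread("pics/w2.png"),(800,600)))
```

```text
2.4 [ 0.51686825 -0.19930221  0.19626704] [-2.30809282 -2.12971009  0.00260104]
```

View pics/w2b.png

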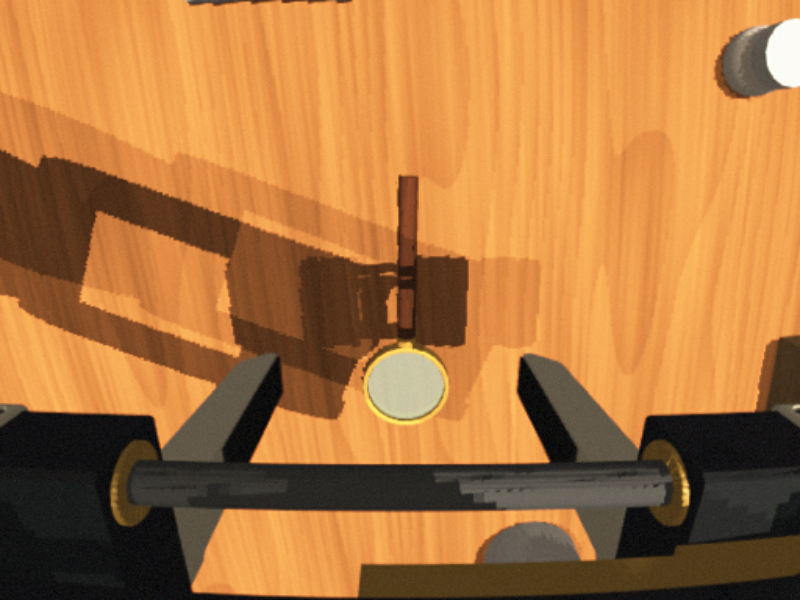

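The wrist view shows the handle's far end at (409,177) and the lens at (405,384), in 800x600 pixels. The handle is nearly aligned with the tool.

Run:
```python
from h import *
import pickle
from scipy.spatial.transform import Rotation as Ro
c=pickle.load(open("w2.pkl","rb"));s=monitor.read_state()
P=plane("wrist",np.array([[408.5,177],[405.5,384],[406,342]])/1.5625,.007,c)
d=P[1]-P[0];print(P,np.linalg.norm(d));d/=np.linalg.norm(d)
print("mid from lens",P[1]-.1*d,"from tail",P[0]+.065*d,"yaw",np.degrees(np.arctan2(d[1],d[0])))
R=Ro.from_rotvec(s["orientation"]).as_matrix();print(R.round(3).tolist(),np.degrees(np.arctan2(R[1,1],R[0,1])))
# heights: tri tail end & lens centre, top vs wrist
for a,b in(((339.6,250),(408.5,177)),((431.5,268),(405.5,384))):print(tri("top",a,"wrist",np.array(b)/1.5625,None,c))
# stand: screws/corner heights top vs w1
c1=pickle.load(open("w1.pkl","rb"))
q=np.array([[121,92],[402,62],[413,218],[133,253]])*np.array([100/473.4,65/308.])+[115,185]
w=np.array([[474,187],[473,313.5],[401,314],[399.5,188]])/1.5625
for a,b in zip(q,w):print(tri("top",a,"wrist",b,None,c1))
```

```text
[[ 0.52832952 -0.13189309  0.007     ]
 [ 0.51372513 -0.29621459  0.007     ]
 [ 0.51692378 -0.25906995  0.007     ]] 0.164969220450273
mid from lens [ 0.52257792 -0.19660722  0.007     ] from tail [ 0.5225752  -0.19663788  0.007     ] yaw -95.07892704843168
[[0.079, 0.997, -0.002], [0.997, -0.079, 0.001], [0.001, -0.002, -1.0]] -4.51887803122846
(array([ 0.52688922, -0.13244641,  0.01182664]), np.float64(0.003174655741776526))
(array([ 0.51348727, -0.30680918, -0.01245165]), np.float64(0.0009559627105493291))
(array([ 0.57250939,  0.2449008 , -0.0058683 ]), np.float64(0.0001564306147356897))
(array([ 5.97148510e-01,  1.34060834e-01, -1.73110329e-05]), np.float64(0.0030983821057679324))
(array([0.53378141, 0.12080299, 0.00144823]), np.float64(0.0001703873264845492))
(array([ 0.5096572 ,  0.23061042, -0.01012839]), np.float64(0.0001184967959087867))
```

>>> servo_tool --plan '[[[-1, 5, 2, -35, 0, 0, -0.009], [-1, 0, 0, -40, 0, 0, 0], [-1, 0, 0, -40, 0, 0, 0], [-1, 0, 0, -40, 0, 0, 0], [-1, 0, 0, -20, 0, 0, 0], [-1, 0, 0, -7, 0, 0, 0], [-1, 0, 0, 0, 0, 0, 0]]]' --force 60

```text
t: 3.15
tool_pos: [0.5225, -0.1929, 0.0151]
orientation: [-2.312, -2.124, 0.001]
force: [-0.5, -0.2, 0.1]
opening: 0.0934
```

>>> servo_tool --plan '[[[-1, 0, -4, -1.5, 0, 0, 0], [-1, 0, 0, 0, 0, 0, 0], [1, 0, 0, 0, 0, 0, 0], [1, 0, 0, 0, 0, 0, 0], [1, 0, 0, 0, 0, 0, 0], [1, 0, 0, 0, 0, 0, 0], [1, 0, 0, 0, 0, 0, 0], [1, 0, 0, 0, 0, 0, 0], [1, 0, 0, 0, 0, 0, 0]]]' --force 60

```text
t: 4.05
tool_pos: [0.5227, -0.1989, 0.014]
orientation: [-2.316, -2.123, 0.0]
force: [-0.6, -0.6, -0.1]
opening: 0.0414
```

>>> servo_tool --plan '[[[1, 0, 0, 0, 0, 0, 0], [1, 0, 0, 0, 0, 0, 0], [1, 0, 0, 0, 0, 0, 0], [1, 0, 0, 0, 0, 0, 0], [1, 0, 0, 0, 0, 0, 0], [1, 0, 0, 0, 0, 0, 0]]]'

```text
t: 4.65
tool_pos: [0.5228, -0.1989, 0.0141]
orientation: [-2.316, -2.123, -0.0]
force: [0.0, 0.1, -0.3]
opening: 0.0123
```

>>> servo_tool --plan '[[[1, 0, 0, 10, 0, 0, 0], [1, 0, 0, 25, 0, 0, 0], [1, 0, 0, 40, 0, 0, 0], [1, 0, 0, 40, 0, 0, 0], [1, 0, 0, 30, 0, 0, 0], [1, 0, 0, 0, 0, 0, 0]]]'

```text
t: 5.25
tool_pos: [0.5259, -0.2004, 0.1658]
orientation: [2.309, 2.117, 0.006]
force: [0.9, -1.2, -0.9]
opening: 0.0127
```

Run:
```python
from h import *
import pickle
s=monitor.read_state();print(s["t"],s["tool_pos"],s["orientation"],s["force"],s["wrist_torque"],s["opening"])
c=eyes.camera_info("wrist");im=snap("wrist","w3.png")
pickle.dump((c,s),open("w3.pkl","wb"));snap("side","s3.png");snap("top","t3.png")
w=cv2.imread("pics/w3.png");a=cv2.imread("pics/s3.png")[60:250,280:512]
cv2.imwrite("pics/w3b.png",np.hstack([w,cv2.resize(a,(288,384))]))
```

```text
5.25 [ 0.52592497 -0.20035987  0.16584437] [2.30911387 2.11658277 0.00567301] [ 0.8667705  -1.16886813 -0.90002617] [-0.01623328  0.05516692  0.01215681] 0.012691619652685462
```

View pics/w3b.png

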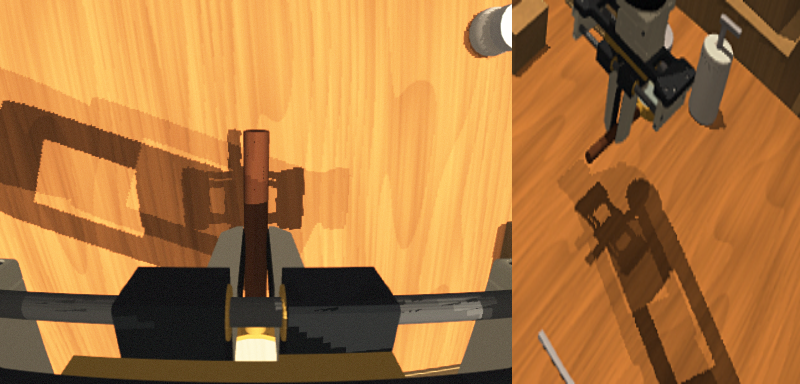

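Run:
```python
from h import *
import pickle
c,s=pickle.load(open("w3.pkl","rb"))
im=cv2.imread("pics/w3.png").astype(int)
for r in(136,150,170,190):print(r,[x for x in range(225,290) if im[r,x,2]-im[r,x,1]>25 and im[r,x,2]<190 and im[r,x,0]<90][::1][:1],im[r,236:276:3].tolist() if r==150 else "")
T=np.array(s["tool_pos"]);a=np.radians(-95.1);d=np.array([np.cos(a),np.sin(a),0])
for pitch in(0,5,10,20):
  p=np.radians(pitch);D=d*np.cos(p)-np.array([0,0,np.sin(p)]);u=np.array([0,0,1])*np.cos(p)+d*np.sin(p)
  m=T-[0,0,.007]
  t=m-.065*D; print(pitch,"tail axis,top,bot",proj("wrist",[t,t+.007*u,t-.007*u],c).round(1).tolist(),"side",proj("side",[t,t+.007*u,t-.007*u]).round(1).tolist(),"top",proj("top",[t,m+.1*D]).round(1).tolist())
print(tri("side",(348,135),"wrist",(257,134),None,c))
a=cv2.imread("pics/s3.png")[80:180,310:410];b=cv2.imread("pics/t3.png")[200:320,320:470]
cv2.imwrite("pics/c3.png",np.hstack([cv2.resize(a,(400,400),interpolation=2),cv2.resize(b,(400,400),interpolation=2)]))
```

```text
136 [227] 
150 [228] [[29, 57, 95], [26, 52, 88], [80, 161, 245], [30, 51, 93], [35, 64, 130], [42, 75, 145], [48, 83, 156], [51, 92, 167], [51, 88, 163], [52, 88, 155], [42, 66, 127], [73, 146, 234], [90, 187, 250], [94, 186, 251]]
170 [229] 
190 [225] 
0 tail axis,top,bot [[256.0, 135.7], [256.2, 137.4], [255.9, 134.1]] side [[340.8, 136.5], [341.4, 134.0], [340.2, 139.0]] top [[361.4, 238.5], [476.6, 261.6]]
5 tail axis,top,bot [[256.1, 137.5], [256.3, 140.5], [256.0, 134.7]] side [[341.4, 134.4], [342.3, 131.7], [340.6, 137.1]] top [[362.6, 238.2], [473.1, 261.8]]
10 tail axis,top,bot [[256.3, 140.4], [256.4, 144.9], [256.1, 136.3]] side [[342.2, 132.2], [343.2, 129.3], [341.1, 135.0]] top [[364.1, 237.9], [469.3, 261.9]]
20 tail axis,top,bot [[256.5, 149.9], [256.6, 157.6], [256.4, 142.8]] side [[344.2, 127.5], [345.6, 124.5], [342.8, 130.4]] top [[368.2, 237.5], [460.6, 261.8]]
(array([ 0.52611099, -0.13754572,  0.16734746]), np.float64(0.014449893350205537))
```

View pics/c3.png

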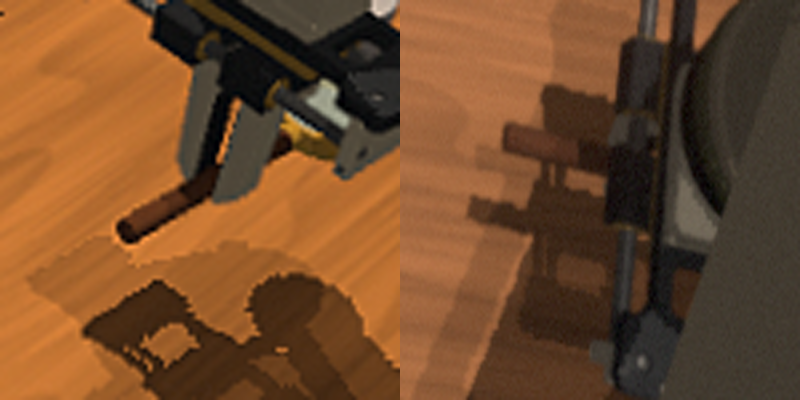

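The handle is held level. Its tail end reads about 2.5 mm further towards the tail than expected, so the handle middle sits that far tailward of the TCP. Next I move over the stand.

>>> servo_tool --plan '[[[1, 3, 30, 1, 0, 0, 0.03], [1, 3, 42, 1, 0, 0, 0.035], [1, 3, 43, 0, 0, 0, 0.035], [1, 3, 43, 0, 0, 0, 0.035], [1, 3, 43, 0, 0, 0, 0.035], [1, 3, 43, 0, 0, 0, 0.035], [1, 3, 43, 0, 0, 0, 0.035], [1, 3, 43, 0, 0, 0, 0.035], [1, 2, 30, 0, 0, 0, 0.035], [1, 1, 21, 0, 0, 0, 0.005], [1, 0, 0, 0, 0, 0, 0], [1, 0, 0, 0, 0, 0, 0]]]'

```text
t: 6.6
tool_pos: [0.5486, 0.1819, 0.1591]
orientation: [-1.952, -2.459, 0.005]
force: [-1.4, -0.9, -1.7]
opening: 0.0124
```

Run:
```python
from h import *
import pickle
s=monitor.read_state();print(s["t"],s["tool_pos"],s["orientation"],s["force"],s["wrist_torque"],s["opening"])
c=eyes.camera_info("wrist");im=snap("wrist","w4.png")
pickle.dump((c,s),open("w4.pkl","wb"));snap("side","s4.png");snap("top","t4.png")
w=cv2.imread("pics/w4.png")[60:320,140:380]
cv2.imwrite("pics/w4b.png",cv2.resize(w,None,fx=2.3,fy=2.3,interpolation=2))
```

```text
6.6 [0.54856145 0.18185961 0.15905758] [-1.9519055  -2.45920891  0.00483001] [-1.3645844  -0.89065774 -1.71311233] [-0.01435773  0.06921502 -0.01959491] 0.012425112741813602
```

View pics/w4b.png

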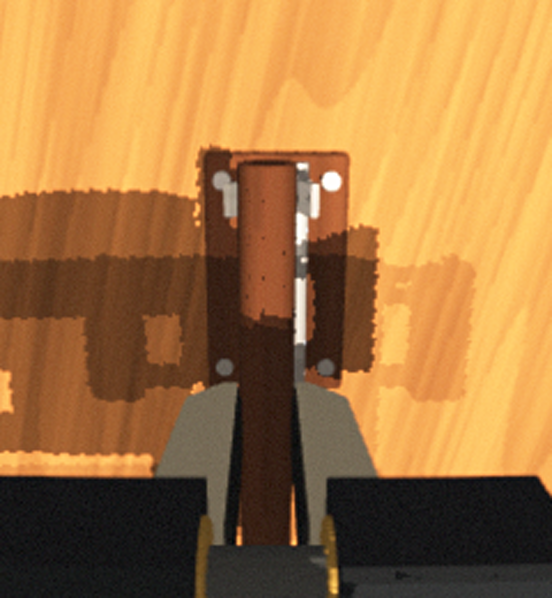

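The wrist crop shows the handle above the stand. The screws are at (221,181), (331,181), (326,367) and (224,367), and the handle's tail edges run x 239–296 at the top.

Run:
```python
from h import *
import pickle
from scipy.spatial.transform import Rotation as Ro
c,s=pickle.load(open("w4.pkl","rb"));T=np.array(s["tool_pos"])
f=lambda P:np.array(P)/2.3+[140,60]
for z,P in((.010,[[206,152],[349,152],[341,388],[209,388]]),(.012,[[221,181],[331,181],[326,367],[224,367]])):
    p=plane("wrist",f(P),z,c)[:,:2];d=p[0]+p[1]-p[2]-p[3];yaw=np.degrees(np.arctan2(-d[0],d[1]))
    print(p.mean(0),yaw,np.linalg.norm(p[0]-p[1]),np.linalg.norm(p[1]-p[2]))
R=Ro.from_rotvec(s["orientation"]).as_matrix();print("tool y ang",np.degrees(np.arctan2(R[1,1],R[0,1])),"z",R[:,2])
H=plane("wrist",f([[239,165],[296,165],[242,310],[296,310],[267,163]]),T[2]-.007,c);print(H)
print("axis yaw",(lambda a,b:np.degrees(np.arctan2(-(a-b)[0],(a-b)[1])))((H[0]+H[1])/2,(H[2]+H[3])/2),"TCP",T)
ex=np.array([np.cos(np.radians(12.9)),np.sin(np.radians(12.9))]);ey=np.array([-ex[1],ex[0]])
h=H[4][:2]
print("tail-TCP along,across",(h-T[:2])@ey,((H[0]+H[1])[:2]/2-T[:2])@ex,((H[2]+H[3])[:2]/2-T[:2])@ex)
```

```text
[0.55270696 0.18437238] 12.840218630087788 0.062366643365008405 0.1120916969446412
[0.55243394 0.18401615] 13.11327284545581 0.04817456872782097 0.08787490378636414
tool y ang 13.120996643963714 z [-0.00340135 -0.00122839 -0.99999346]
[[0.52749728 0.2458603  0.15205758]
 [0.54049252 0.24890841 0.15205758]
 [0.53598268 0.21117288 0.15205758]
 [0.54905977 0.21425083 0.15205758]
 [0.53377667 0.24780596 0.15205758]]
axis yaw 13.815495396604886 TCP [0.54856145 0.18185961 0.15905758]
tail-TCP along,across 0.06758264565768793 0.00042949899456422476 0.0009999911954053544
```

>>> servo_tool --plan '[[[1, 4, 0, -20, 0, 0, 0], [1, 0, 0, -25, 0, 0, 0], [1, 0, 0, -15, 0, 0, 0], [1, 0, 0, -7, 0, 0, 0], [1, 0, 0, 0, 0, 0, 0], [1, 0, 0, 0, 0, 0, 0]]]'

```text
t: 7.35
tool_pos: [0.5544, 0.182, 0.095]
orientation: [1.954, 2.459, 0.001]
force: [-1.1, -0.8, -1.6]
opening: 0.0124
```

>>> servo_tool --plan '[[[1, -2, 0, -5, 0, 0, 0], [1, 0, 0, -10, 0, 0, 0], [1, 0, 0, -5, 0, 0, 0], [1, 0, 0, 0, 0, 0, 0]]]'

```text
t: 7.75
tool_pos: [0.5508, 0.1819, 0.0727]
orientation: [-1.953, -2.459, 0.003]
force: [-0.7, -0.8, -1.4]
opening: 0.0124
```

Run:
```python
from h import *
import pickle
s=monitor.read_state();print(s["tool_pos"],s["force"],s["wrist_torque"])
c=eyes.camera_info("wrist");im=snap("wrist","w5.png");snap("side","s5.png");pickle.dump((c,s),open("w5.pkl","wb"))
w=cv2.imread("pics/w5.png")[60:320,150:370];a=cv2.imread("pics/s5.png")[200:300,160:270]
cv2.imwrite("pics/w5b.png",np.hstack([cv2.resize(w,(440,520),interpolation=2),cv2.resize(a,(360,520*360//572*1),interpolation=2) if 0 else cv2.resize(a,(360,520),interpolation=2)]))
```

```text
[0.55078708 0.18192141 0.07267116] [-0.65654818 -0.78095716 -1.43874549] [0.03277596 0.04009645 0.01430351]
```

View pics/w5b.png

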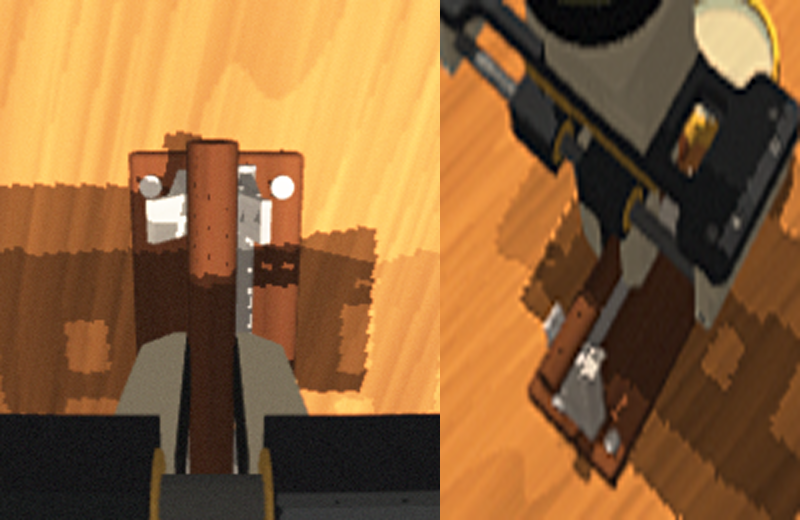

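The handle sits in the mouth between the tine lip on the left and the jaw on the right, within about 1 mm of centre. I'll push down in steps.

>>> servo_tool --plan '[[[1, 0, 0, -4, 0, 0, 0], [1, 0, 0, -4, 0, 0, 0], [1, 0, 0, -3, 0, 0, 0], [1, 0, 0, 0, 0, 0, 0]]]'

```text
t: 8.25
tool_pos: [0.5515, 0.182, 0.0625]
orientation: [-1.954, -2.459, 0.001]
force: [-1.2, -0.8, -1.5]
opening: 0.0122
```

>>> servo_tool --plan '[[[1, 0, 0, -4, 0, 0, 0], [1, 0, 0, -3, 0, 0, 0], [1, 0, 0, 0, 0, 0, 0]]]'

```text
t: 8.55
tool_pos: [0.5514, 0.1821, 0.0555]
orientation: [-1.954, -2.459, 0.001]
force: [-1.1, -1.3, -2.0]
opening: 0.0121
```

>>> servo_tool --plan '[[[1, 0, 0, -3, 0, 0, 0], [1, 0, 0, 0, 0, 0, 0]]]'

```text
t: 8.75
tool_pos: [0.5514, 0.182, 0.0525]
orientation: [-1.954, -2.459, 0.001]
force: [-1.6, 0.1, -1.1]
opening: 0.0125
```

Run:
```python
from h import *
import pickle
s=monitor.read_state();print(s["tool_pos"],s["force"],s["wrist_torque"])
c=eyes.camera_info("wrist");im=snap("wrist","w6.png");snap("side","s6.png");pickle.dump((c,s),open("w6.pkl","wb"))
w=cv2.imread("pics/w6.png")[60:320,150:370];a=cv2.imread("pics/s6.png")[200:300,160:270]
cv2.imwrite("pics/w6b.png",np.hstack([cv2.resize(w,(440,520),interpolation=2),cv2.resize(a,(360,520),interpolation=2)]))
```

```text
[0.55143879 0.18202055 0.05247739] [-1.57706815  0.12407404 -1.10705593] [-0.06343956  0.42989836  0.10642633]
```

View pics/w6b.png

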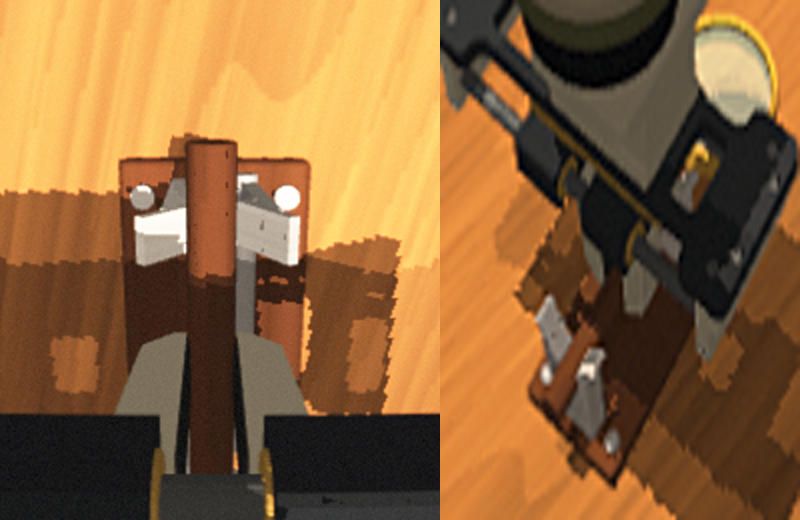

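The handle has entered both forks and the jaw is deflecting outward (right tongue top now at x≈300, previously 270). I'll keep pushing.

>>> servo_tool --plan '[[[1, 0, 0, -3, 0, 0, 0], [1, 0, 0, -2, 0, 0, 0], [1, 0, 0, 0, 0, 0, 0]]]'

```text
t: 9.15
tool_pos: [0.5516, 0.182, 0.0476]
orientation: [-1.954, -2.459, 0.001]
force: [-2.0, -1.3, -1.5]
opening: 0.0126
```

>>> servo_tool --plan '[[[1, 0, 0, -2, 0, 0, 0], [1, 0, 0, -2, 0, 0, 0], [1, 0, 0, 0, 0, 0, 0]]]'

```text
t: 9.45
tool_pos: [0.5522, 0.1822, 0.0443]
orientation: [1.954, 2.459, 0.001]
force: [-0.1, -0.8, -1.3]
opening: 0.0129
```

>>> servo_tool --plan '[[[1, 0, 0, -1, 0, 0, 0], [1, 0, 0, -1, 0, 0, 0], [1, 0, 0, 0, 0, 0, 0]]]'

```text
t: 9.75
tool_pos: [0.5524, 0.1823, 0.0439]
orientation: [1.954, 2.459, 0.001]
force: [-7.0, -1.1, 11.6]
opening: 0.0126
```

Run:
```python
from h import *
import pickle
s=monitor.read_state();print(s["tool_pos"],s["force"],s["wrist_torque"])
c=eyes.camera_info("wrist");im=snap("wrist","w7.png");snap("side","s7.png");snap("top","t7.png");pickle.dump((c,s),open("w7.pkl","wb"))
w=cv2.imread("pics/w7.png")[60:320,150:370];a=cv2.imread("pics/s7.png")[200:300,160:270]
cv2.imwrite("pics/w7b.png",np.hstack([cv2.resize(w,(440,520),interpolation=2),cv2.resize(a,(360,520),interpolation=2)]))
```

```text
[0.55237911 0.18228502 0.04387308] [-6.97733331 -1.12991287 11.55159667] [-0.2679112   1.23278887  0.03847769]
```

View pics/w7b.png

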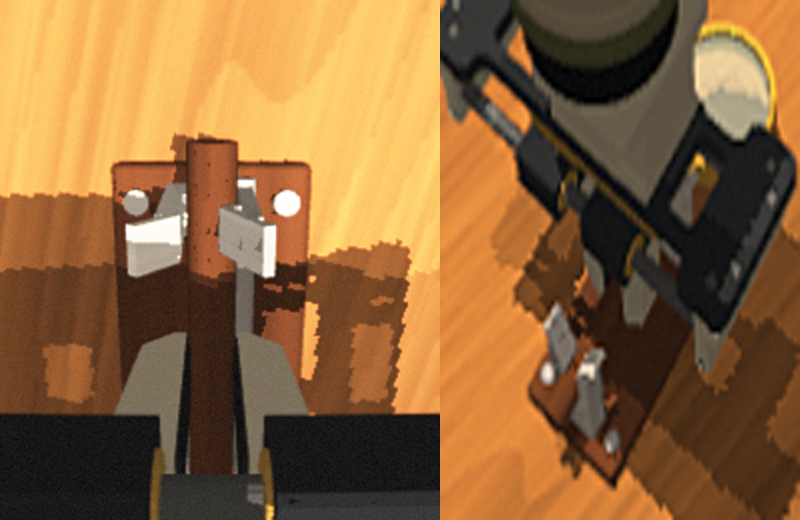

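The jaw hook now overlaps the rod (edge at x≈220), and the seat pushes back with about 12 N at TCP z 0.044. I'll check centring, then release.

Run:
```python
from h import *
import pickle
c,s=pickle.load(open("w7.pkl","rb"))
f=lambda P:np.array(P)/2+[150,60]
t=plane("wrist",f([[213,142]]),.037,c)[0,:2]
e=plane("wrist",f([[112,165],[310,163]]),.010,c)[:,:2]
a=np.radians(13);ex=np.array([np.cos(a),np.sin(a)]);ey=np.array([-ex[1],ex[0]])
C=np.array([.5525,.1842])
print("tail along",(t-C)@ey*1e3,"(want 65)","edge",(e-C)@ey*1e3,"(want 56)","across",(t-C)@ex*1e3)
```

```text
tail along 65.68155005005622 (want 65) edge [55.64160284 56.39993235] (want 56) across 0.20891994584120951
```

>>> servo_tool --plan '[[[1, 0, 0, -1, 0, 0, 0], [1, 0, 0, 0, 0, 0, 0], [1, 0, 0, 0, 0, 0, 0]]]'

```text
t: 10.2
tool_pos: [0.5525, 0.1823, 0.0438]
orientation: [1.954, 2.459, 0.001]
force: [-9.8, -2.5, 19.0]
opening: 0.0124
```

Centred within 1 mm and firmly seated. Releasing and retreating.

>>> servo_tool --plan '[[[1, 0, 0, 2, 0, 0, 0], [-0.4, 0, 0, 0, 0, 0, 0], [-0.4, 0, 0, 0, 0, 0, 0], [-0.4, 0, 0, 0, 0, 0, 0], [-0.4, 0, 0, 0, 0, 0, 0], [-0.4, 0, 0, 0, 0, 0, 0], [-0.4, 0, 0, 0, 0, 0, 0], [-0.4, 0, 0, 0, 0, 0, 0]]]'

```text
t: 11.0
tool_pos: [0.5518, 0.1821, 0.0431]
orientation: [-1.954, -2.46, 0.0]
force: [0.8, 1.1, 0.1]
opening: 0.0629
```

>>> servo_tool --plan '[[[-0.4, 0, 0, 5, 0, 0, 0], [-0.4, 0, 0, 15, 0, 0, 0], [-0.4, 0, 0, 25, 0, 0, 0], [-0.4, 0, 0, 35, 0, 0, 0], [-0.4, 0, 0, 40, 0, 0, 0], [-0.4, 0, 0, 30, 0, 0, 0], [-0.4, -10, 30, 10, 0, 0, 0], [-0.4, 0, 30, 0, 0, 0, 0], [-0.4, 0, 20, 0, 0, 0, 0], [-0.4, 0, 0, 0, 0, 0, 0], [-0.4, 0, 0, 0, 0, 0, 0]]]'

```text
t: 12.1
tool_pos: [0.5419, 0.2622, 0.2041]
orientation: [1.953, 2.46, 0.001]
force: [0.2, -0.2, -0.3]
opening: 0.0651
```

Run:
```python
from h import *
s=monitor.read_state();print(s["t"],s["tool_pos"],s["force"],s["opening"])
c=eyes.camera_info("wrist")
im=snap("wrist","w8.png");snap("side","s8.png")
print(proj("wrist",[.5525,.1842,.037],c))
w=cv2.imread("pics/w8.png");a=cv2.imread("pics/s8.png")[150:300,140:310]
cv2.imwrite("pics/w8b.png",np.hstack([w,cv2.resize(a,(288,384),interpolation=2)]))
```

```text
12.1 [0.54186736 0.26218537 0.20410938] [ 0.19656717 -0.18571125 -0.30413987] 0.06508180248000753
[[248.89474625 240.67791876]]
```

View pics/w8b.png

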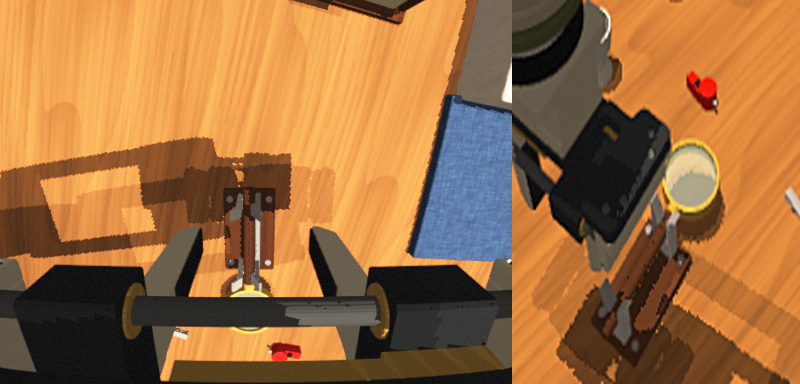

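The final view shows the handle in both forks with the jaw over it, the lens beyond the lens-side fork, and the gripper clear. Handing in.

```bash
python3 -c "
from plant import job
print(job.close_job())"
```

```text
the job is handed in; nothing more can be done
None
```

The magnifier is in its clip stand and released, with the lens pointing toward world −y. I handed the job in at about 12 s of the 38 s allowed.

- **Seating:** on the last push the handle stopped firm at TCP z 0.044, which puts its axis at about 37 mm. The seat pushed back with about 19 N.
- **Jaw:** before release, the close wrist picture showed the tail-side tongue's hook closed over the handle. The jaw is one piece, and the final pictures show the handle still in both forks.
- **Centring:** the tail end measured 65.7 mm from the stand's middle (65 wanted), and the handle lay 0.2 mm off sideways.
- **Release:** the force on the tool fell to about zero once the fingers opened, and the gripper was clear when I handed in.

**Checks that disagreed or weren't made:**
- **Heights:** the two-view height measurements were off by 10 to 20 mm, too poor to use. I used the stated heights, which the firm stop at the seat agreed with.
- **Wrist force:** it showed almost no upward force as the handle passed the jaw nose. I relied on the pictures and the stop at the seat instead.
- **Other items:** the arm made no contact with the tweezers, whistle, egg cup or jar that I saw, but I did not re-measure their positions afterwards.

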